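# Rack the washed probes and start the drying timer

## Robot

A 6-joint arm with a two-finger parallel gripper is mounted at the origin on the work surface. World frame = base frame: x ahead of the robot, y to its left, z up, the work surface at z = 0. Lengths are in m, angles in rad, forces in N, time in s.
With the tool pointing down it reaches from about 0.375 to 0.975 m from the base axis. Payload 3.8 kg.
Tool frame: the origin (TCP) lies midway between the tips of the shut fingers; the grasp point (between the pads) lies 19 mm behind it; z points along the fingers, y is the line along which they close (so a half turn about z gives the same grasp; the last joint's range is limited). The gripper opens to 85 mm and grips with 20 to 120 N. Pads are 22 mm wide; open, the fingers measure 114 mm over their backs; the gripper's body (76 mm by 85 mm) begins 54 mm behind the grasp point. The pads swing forward as they close: fully open they stand 13 mm farther back than shut.
Start: joints at [1.206, 0.264, 1.604, -0, 1.274, -0.037], TCP at [0.217, 0.639, 0.231] pointing down, gripper open.
Joint ranges: [-2.63, 2.63], [-0.94, 2.18], [0.31, 2.57], [-1.31, 4.45], [0, 2.66], [-2.55, 2.55]. Speed limits (rad/s): [2.57, 2.57, 3.14, 3.14, 3.14, 3.14].

## Interface

Orientations are given as a rotation vector (axis times angle).
In Python, from workcell import * gives the robot as it stands. The module is installed in compiled form; this text tells all that it offers.
- The arm moves only by the tool apply_moves, never from a script. Its arguments are lists of equal length, an entry for each row: "fingers": the opening, from 0 (shut) to 1 (fully open); "travel": the shift along the tool's x, y, z normalised to -1 to 1, where 1 is 0.05 m, a list of three; "rotation": the turn, a rotation vector about the tool's x, y, z normalised to -1 to 1, where 1 is 6 degrees, a list of three. In form: {"fingers": [fingers, ...], "travel": [[dx, dy, dz], ...], "rotation": [[ax, ay, az], ...]}. A call has 1 to 12 rows; each row shifts and turns the commanded pose from where the row before left it, along the tool's axes as they then stand; what a row does not reach is not made up. A row lasts 1/10 s, in which the tool goes at most 50 mm and 8.59 degrees, less where a joint would pass 70% of its speed; a pose out of reach is approached as far as the arm can. A call with a number of a shift or a turn outside -1 to 1 is refused whole. A call with a gripper value outside its range is refused whole. The fingers move at their own pace and stop on an object; "newtons" is the grip in N (left out, the last holds). Time passes only in rows, so rows that do not move let the fingers close. It gives the time, the measured TCP pose, the force, the opening and the grip force at its end, in the units of the state.
- read_state(): the state, without advancing time (a new reading comes with each control period).
- read_camera(name): name is "scene" or "top" or "wrist"; returns a dict with "image" (400x640x3 uint8, red, green, blue), "fx", "fy", "cx", "cy" (pixels), "extrinsics" (4x4, takes a point from world to camera coordinates). Camera axes: x right, y down, z forward; pixel columns grow to the right and rows downward; lengths in m; the calibration is good to about 2 mm. A picture is of the moment at which its call begins. There is no depth.
- finish_job(): hands the job in; it is judged then, once.
Trained networks look in the newest picture that a camera, given by its name, has taken for a name from the list of things; names that differ only in an ending like _2 or _b are one class to them, and where a whole thing is asked for, a point or a joint stands for the part that bears it (a point fixed in the world has none). Each returns a list of dicts, best first, with "p" (0 to 1); they miss things now and then, are a little off and sometimes report something else, mostly with a low value. They report only what shows in the picture. A call takes as long as a camera call.
- regions_of(camera, name): "mask" (400x640 bool, what is visible of it) and "bbox" ([left, top, width, height] in pixels, round what is visible of it).
- tip_of(camera, name): "location" ([column, row] in pixels: a listed point, or the origin of a listed thing).
The state is a dict: "time": time; "q": joint angles; "joint_vel": joint speeds; "joint_torque": joint torques, N m; "tool_pos": TCP position; "tcp_rot": TCP orientation; "wrist_force": force on the tool from outside, world axes, zero at the start; "torque": the same for the moment, N m; "width": opening from 0.0 (shut) to 1.0 (fully open); "grip_force": force on a finger pad.
Only numpy, scipy, OpenCV 4.12 (cv2) and the standard library are available. Lean on these libraries where they do the work, as an engineer would, in place of code of your own. Each camera call takes 0.05 s, during which the arm holds its last target. There are 200 camera calls.

## Task

Rack every washed temperature probe on the bench for drying: push its stem through a free hole until the grip rests against the front of the rack, long-stemmed probes in the blue rack and short-stemmed ones in the yellow rack. When all are racked, pull the timer's sprung knob out to the red band on its scale, hold it there for about two seconds, never pulling it into the black, then let go so that it runs back home. Leave the bottle and the beaker undisturbed, and the probes in their racks.

Things in the scene. Friction and masses are not known exactly. Their poses are not given: they have to be found in the camera images.
- long0: long temperature probe lying on the bench (None if absent), 120 g: grey square grip 60 x 20 x 20 mm with a black band and 13 mm round-ended black stub at the rear; round-ended steel stem, 10 mm diameter, 125 mm long, from the middle of the grip's front face along +x. Only stem length (long 125, short 80 mm) tells probes apart. Origin: centre of the grip's underside, 10 mm below its axis
- long0_face (a point): centre of the grip's front face of long0, where the stem comes out (30 mm ahead of the grip's centre)
- long1: long temperature probe lying on the bench (None if absent), 120 g: grey square grip 60 x 20 x 20 mm with a black band and 13 mm round-ended black stub at the rear; round-ended steel stem, 10 mm diameter, 125 mm long, from the middle of the grip's front face along +x. Only stem length (long 125, short 80 mm) tells probes apart. Origin: centre of the grip's underside, 10 mm below its axis
- long1_face (a point): centre of the grip's front face of long1, where the stem comes out (30 mm ahead of the grip's centre)
- long2: long temperature probe lying on the bench (None if absent), 120 g: grey square grip 60 x 20 x 20 mm with a black band and 13 mm round-ended black stub at the rear; round-ended steel stem, 10 mm diameter, 125 mm long, from the middle of the grip's front face along +x. Only stem length (long 125, short 80 mm) tells probes apart. Origin: centre of the grip's underside, 10 mm below its axis
- long2_face (a point): centre of the grip's front face of long2, where the stem comes out (30 mm ahead of the grip's centre)
- short0: short temperature probe lying on the bench (None if absent), 120 g: grey square grip 60 x 20 x 20 mm with a black band and 13 mm round-ended black stub at the rear; round-ended steel stem, 10 mm diameter, 80 mm long, from the middle of the grip's front face along +x. Only stem length (long 125, short 80 mm) tells probes apart. Origin: centre of the grip's underside, 10 mm below its axis
- short0_face (a point): centre of the grip's front face of short0, where the stem comes out (30 mm ahead of the grip's centre)
- short1: short temperature probe lying on the bench (None if absent), 120 g: grey square grip 60 x 20 x 20 mm with a black band and 13 mm round-ended black stub at the rear; round-ended steel stem, 10 mm diameter, 80 mm long, from the middle of the grip's front face along +x. Only stem length (long 125, short 80 mm) tells probes apart. Origin: centre of the grip's underside, 10 mm below its axis
- short1_face (a point): centre of the grip's front face of short1, where the stem comes out (30 mm ahead of the grip's centre)
- short2: short temperature probe lying on the bench (None if absent), 120 g: grey square grip 60 x 20 x 20 mm with a black band and 13 mm round-ended black stub at the rear; round-ended steel stem, 10 mm diameter, 80 mm long, from the middle of the grip's front face along +x. Only stem length (long 125, short 80 mm) tells probes apart. Origin: centre of the grip's underside, 10 mm below its axis
- short2_face (a point): centre of the grip's front face of short2, where the stem comes out (30 mm ahead of the grip's centre)
- rack_long: fixed rack for long probes, blue top: 2 white plates 190 wide (y), 85 tall, 12 mm thick, front faces at x = -55 and +5 mm. 15 mm square holes through both along x, at y = -60, 0, 60, z = 60 mm. Origin: centre of underside. Probes enter along +x, one a hole, till the grip meets the front plate. Open at the back
- rack_short: fixed rack for short probes, yellow top: 2 white plates 190 wide (y), 85 tall, 12 mm thick, front faces at x = -55 and +5 mm. 15 mm square holes through both along x, at y = -60, 0, 60, z = 60 mm. Origin: centre of underside. Probes enter along +x, one a hole, till the grip meets the front plate. Solid wall at x = 45 mm behind: long probes don't fit
- timer: pull-to-start timer of the drying fan, fixed: grey box 100 x 80 x 70 mm, its origin the centre of the underside; an aluminium scale rail 50 mm wide and 12 mm high runs from the box 127 mm along its -x, with a 12 mm wide red band centred 60 mm from the knob's rest position and a black band from 78 mm on
- pull_knob (a point): upright black round knob with a red cap on the timer's rail, 18 mm in diameter, from 14 to 65 mm above the bench; this point is on its axis, 50 mm above the bench. At rest it stands 25 mm in front of the timer's box; a red pointer line at its foot marks its position
- pull (a joint): how far the knob is pulled out along the timer's -x, m: 0 at rest, 0.060 at the middle of the red band; a spring (2 N at rest, 5 N at the band) draws it back to 0 when released. Mechanical stop at 0.090
- tube_rack: bystander, fixed: blue rack with glass tubes, 110 x 200 mm (x, y), tubes up to 91 mm above the bench; origin centre of underside
- wash_bottle: bystander, loose: white wash bottle with blue cap, diameter 64 mm, 100 mm tall; origin centre of underside
- beaker: bystander, loose: glass beaker, diameter 70 mm, 85 mm tall; origin centre of underside

How it is judged:
On the way, in this order (a step that is already met when the one before it is completed fails the run):
1. every probe present is fully home in a hole of its own rack and let go (x of long0_face in the frame of rack_long between -0.063 and -0.047 m and z of long0_face in the frame of rack_long between 0.053 and 0.067 m and (y of long0_face in the frame of rack_long between -0.067 and -0.053 m or y of long0_face in the frame of rack_long between -0.007 and 0.007 m or y of long0_face in the frame of rack_long between 0.053 and 0.067 m) and angle between the x axis of each of long0, long1, long2 and the x axis of rack_long, either way round below 0.14 rad and x of long1_face in the frame of rack_long between -0.063 and -0.047 m and z of long1_face in the frame of rack_long between 0.053 and 0.067 m and (y of long1_face in the frame of rack_long between -0.067 and -0.053 m or y of long1_face in the frame of rack_long between -0.007 and 0.007 m or y of long1_face in the frame of rack_long between 0.053 and 0.067 m) and x of long2_face in the frame of rack_long between -0.063 and -0.047 m and z of long2_face in the frame of rack_long between 0.053 and 0.067 m and (y of long2_face in the frame of rack_long between -0.067 and -0.053 m or y of long2_face in the frame of rack_long between -0.007 and 0.007 m or y of long2_face in the frame of rack_long between 0.053 and 0.067 m) and x of short0_face in the frame of rack_short between -0.063 and -0.047 m and z of short0_face in the frame of rack_short between 0.053 and 0.067 m and (y of short0_face in the frame of rack_short between -0.067 and -0.053 m or y of short0_face in the frame of rack_short between -0.007 and 0.007 m or y of short0_face in the frame of rack_short between 0.053 and 0.067 m) and angle between the x axis of each of short0, short1, short2 and the x axis of rack_short, either way round below 0.14 rad and x of short1_face in the frame of rack_short between -0.063 and -0.047 m and z of short1_face in the frame of rack_short between 0.053 and 0.067 m and (y of short1_face in the frame of rack_short between -0.067 and -0.053 m or y of short1_face in the frame of rack_short between -0.007 and 0.007 m or y of short1_face in the frame of rack_short between 0.053 and 0.067 m) and x of short2_face in the frame of rack_short between -0.063 and -0.047 m and z of short2_face in the frame of rack_short between 0.053 and 0.067 m and (y of short2_face in the frame of rack_short between -0.067 and -0.053 m or y of short2_face in the frame of rack_short between -0.007 and 0.007 m or y of short2_face in the frame of rack_short between 0.053 and 0.067 m) and contact force between each of long0, long1, long2, short0, short1, short2 and the fingers below 0.1 N), for 0.3 s.
2. the timer's knob is held within the red band for a second (value of joint pull between 0.053 and 0.067 m), for 1 s.
At the end, for the whole second after the job is handed in: Every probe present is in a hole of its own rack (long: blue, short: yellow): centre of the grip's front face within 8 mm of the plate and 7 mm sideways and in height of the hole, within 0.14 rad of straight, released, at rest; knob back within 6 mm of home (all of step 1 and linear speed of each of long0, long1, long2, short0, short1, short2 below 0.03 m/s and value of joint pull below 0.006 m); the robot touches nothing.
It fails at once if the timer's knob is pulled into the black (over 78 mm) (value of joint pull above 0.078 m).
It fails at once if the wash bottle is moved more than 30 mm or tipped (distance of wash_bottle from where it was at the start of the episode above 0.03 m or angle between wash_bottle's own z axis and vertical above 0.4 rad).
It fails at once if the beaker is moved more than 30 mm or tipped (distance of beaker from where it was at the start of the episode above 0.03 m or angle between beaker's own z axis and vertical above 0.4 rad).
Of long0, long1, long2, short0, short1, short2 only 4 to 6 are there at a start; the rules pass over those that are not, and their reading is None.
At some moment in a run one of long0, long1, long2, short0, short1, short2 may be knocked a few centimetres aside while the robot is not near it.
It also fails if it takes over 210 s, if anything falls off the work surface, if the arm or the gripper's body presses on something with over 40 N, if the wrist force passes 120 N, or if a joint passes its speed limit or range.

## Working session

There is one attempt and no reset: what is moved stays moved. The work goes in short steps, Python scripts to look and compute and a tool call to move; the robot and the scene stay as the last step left them, time stands still between calls to the robot, and variables do not carry over. Pictures are saved under pics/ and viewed, at most 14 in all, crops included, and the job is handed in when it is done.

Besides the shell and the picture viewer there is one more tool, called after ">>>" by a JSON object that holds its "api" and its "payload". apply_moves: Moves the arm, as the interface text tells. Scaled input: -1 to 1 covers 0.05 m each way for a shift and 6 degrees each way for a turn. Its arguments: {"type":"object","properties":{"fingers":{"type":"array","items":{"type":"number"}},"travel":{"type":"array","items":{"type":"array","items":{"type":"number"}}},"rotation":{"type":"array","items":{"type":"array","items":{"type":"number"}}},"newtons":{"type":"number"}},"required":["fingers","travel","rotation"]}

```bash
mkdir -p pics; python3 - <<'E'
from workcell import *
import cv2,numpy as np
s=read_state();print({k:np.round(v,3) for k,v in s.items()})
for c in ["scene","top"]:
    r=read_camera(c);cv2.imwrite(f"pics/{c}0.png",cv2.cvtColor(r["image"],cv2.COLOR_RGB2BGR))
    print(c,r["fx"],r["fy"],r["cx"],r["cy"],np.round(r["extrinsics"],3).tolist())
    for n in ["long0","short0","rack_long","rack_short","timer","pull_knob","tube_rack","wash_bottle","beaker","long0_face","short0_face"]:
        print(n,[(np.round(d["location"]).tolist(),round(d["p"],2)) for d in tip_of(c,n)][:5])
E
```

```text
{'time': np.float64(0.0), 'q': array([ 1.206,  0.265,  1.605,  0.   ,  1.274, -0.037]), 'joint_vel': array([-0.001, -0.   , -0.   ,  0.002,  0.   , -0.   ]), 'joint_torque': array([ 1.0000e-03, -5.1508e+01, -3.6733e+01, -0.0000e+00,  1.2000e-02,
        0.0000e+00]), 'tool_pos': array([0.217, 0.638, 0.23 ]), 'tcp_rot': array([-5.130e-01, -3.099e+00,  3.000e-03]), 'wrist_force': array([ 0.116, -1.141,  0.301]), 'torque': array([ 0.028,  0.023, -0.016]), 'grip_force': np.float64(0.0), 'width': np.float64(0.999)}
scene 452.16641854436097 452.16641854436097 312.21896920916555 201.94588328382744 [[-0.868, 0.497, -0.004, 0.495], [0.276, 0.475, -0.835, -0.114], [-0.413, -0.726, -0.55, 1.328], [0.0, 0.0, 0.0, 1.0]]
long0 [([311.0, 163.0], 0.66), ([398.0, 240.0], 0.56)]
short0 [([433.0, 264.0], 0.93), ([319.0, 175.0], 0.89)]
rack_long [([236.0, 211.0], 0.81)]
rack_short [([461.0, 302.0], 0.73), ([290.0, 266.0], 0.57)]
timer [([384.0, 242.0], 0.63), ([422.0, 335.0], 0.55)]
pull_knob [([462.0, 300.0], 0.56)]
tube_rack [([233.0, 154.0], 0.77)]
wash_bottle [([327.0, 333.0], 0.74), ([235.0, 212.0], 0.32)]
beaker [([208.0, 174.0], 0.91)]
long0_face []
short0_face [([386.0, 242.0], 0.33)]
top 454.6150231862025 454.6150231862025 318.97783779926624 200.47967548797735 [[0.014, -0.999, 0.03, -0.028], [-0.998, -0.016, -0.058, 0.6], [0.058, -0.029, -0.998, 1.267], [0.0, 0.0, 0.0, 1.0]]
long0 [([251.0, 254.0], 0.84), ([401.0, 264.0], 0.57)]
short0 [([220.0, 265.0], 0.75), ([368.0, 253.0], 0.6), ([402.0, 265.0], 0.36), ([198.0, 159.0], 0.23)]
rack_long [([359.0, 163.0], 0.72)]
rack_short [([266.0, 165.0], 0.65)]
timer [([169.0, 206.0], 0.71), ([366.0, 252.0], 0.51)]
pull_knob [([163.0, 234.0], 0.66)]
tube_rack [([452.0, 198.0], 0.75)]
wash_bottle [([198.0, 157.0], 0.91)]
beaker [([425.0, 159.0], 0.73)]
long0_face []
short0_face []
```

```bash
python3 - <<'E'
import cv2
a=cv2.imread("pics/top0.png")[110:310,130:490];cv2.imwrite("pics/top0c.png",cv2.resize(a,(792,440),interpolation=cv2.INTER_CUBIC))
E
```

```text
(no output)
```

View pics/scene0.png

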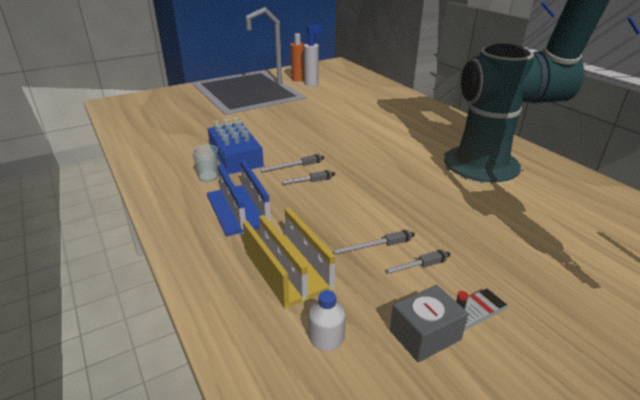

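View pics/top0c.png

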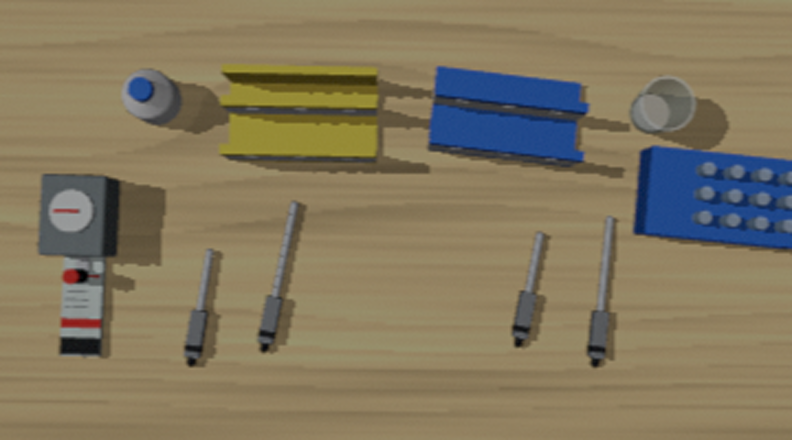

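Four probes: in the crop, left to right, short (192,362→209,250), long (264,348→296,203), short (519,343→541,233), long (595,363→610,217). The yellow rack is left, the blue one right and slightly turned, the timer far left, the bottle at (150,95) and the beaker at (665,105).

```bash
cat > h.py <<'E'
from workcell import *
import cv2,numpy as np
from scipy.spatial.transform import Rotation as R
def ray(r,uv,z):
    E=np.array(r["extrinsics"]);Rm,t=E[:3,:3],E[:3,3]
    d=Rm.T@np.array([(uv[0]-r["cx"])/r["fx"],(uv[1]-r["cy"])/r["fy"],1]);c=-Rm.T@t
    return c+d*(z-c[2])/d[2]
def proj(r,p):
    E=np.array(r["extrinsics"]);q=E[:3,:3]@np.asarray(p,float)+E[:3,3]
    return np.array([r["cx"]+r["fx"]*q[0]/q[2],r["cy"]+r["fy"]*q[1]/q[2]])
def snap(c,name=None,scale=1,box=None,marks=()):
    r=read_camera(c)
    if name:
        im=cv2.cvtColor(r["image"],cv2.COLOR_RGB2BGR).copy()
        b=box or (0,0,640,400);im=im[b[1]:b[3],b[0]:b[2]]
        im=cv2.resize(im,None,fx=scale,fy=scale,interpolation=cv2.INTER_CUBIC)
        for p in marks:
            u=proj(r,p);cv2.circle(im,(int((u[0]-b[0])*scale),int((u[1]-b[1])*scale)),3,(0,255,0),1)
        cv2.imwrite("pics/"+name,im)
    return r
def plan(target,yaw=None,s=None):
    """shift in tool axes (units of 50 mm) and turn (units of 6 deg) to TCP target, tool down, with tool y axis at heading yaw"""
    s=s or read_state();T=R.from_rotvec(s["tcp_rot"])
    out={"tcp":np.round(s["tool_pos"],4),"toolx":np.round(T.as_matrix()[:,0],3),"tooly":np.round(T.as_matrix()[:,1],3),"toolz":np.round(T.as_matrix()[:,2],3)}
    out["shift"]=np.round(T.inv().apply(np.array(target)-s["tool_pos"])/.05,3)
    if yaw is not None:
        best=None
        for y in (yaw,yaw+np.pi):
            ya=np.array([np.cos(y),np.sin(y),0]);za=np.array([0,0,-1.]);xa=np.cross(ya,za)
            rv=(T.inv()*R.from_matrix(np.c_[xa,ya,za])).as_rotvec()
            if best is None or np.linalg.norm(rv)<np.linalg.norm(best):best=rv
        out["turn"]=np.round(np.degrees(best)/6,3)
    return out
E
python3 - <<'E'
from h import *
r=snap("top");c=lambda u,v:(130+u/2.2,110+v/2.2)
for n,a,b in [("sA",(192,362),(209,250)),("lA",(264,348),(296,203)),("sB",(519,343),(541,233)),("lB",(595,363),(610,217))]:
    p,q=ray(r,c(*a),.01),ray(r,c(*b),.01);d=q-p
    print(n,p.round(3),q.round(3),"len",np.linalg.norm(d).round(3),"yaw",np.degrees(np.arctan2(d[1],d[0])).round(1),"gripc",(p+d/np.linalg.norm(d)*.043).round(3))
for n,a,z in [("rsFL",(222,156),.085),("rsFR",(377,159),.085),("rlFL",(430,149),.085),("rlFR",(582,161),.085),("knobcap",(71,276),.065),("railL",(60,354),.012),("railR",(99,354),.012),("bottle",(150,95),.05),("beaker",(665,105),.04),("tubeL",(640,235),.06)]:
    print(n,ray(r,c(*a),z).round(3))
for n in ["long0","short0"]:
    for d in regions_of("top",n):
        cn=max(cv2.findContours(d["mask"].astype(np.uint8),0,1)[0],key=len)
        print(n,round(d["p"],2),d["bbox"],np.round(cv2.fitLine(cn,2,0,.01,.01).ravel(),2))
print(plan([.4,.2,.3],np.pi/2))
E
```

```text
sA [0.389 0.262 0.01 ] [0.531 0.245 0.01 ] len 0.144 yaw -7.1 gripc [0.432 0.257 0.01 ]
lA [0.408 0.172 0.01 ] [0.593 0.135 0.01 ] len 0.189 yaw -11.2 gripc [0.45  0.163 0.01 ]
sB [ 0.418 -0.155  0.01 ] [ 0.559 -0.182  0.01 ] len 0.144 yaw -11.0 gripc [ 0.46  -0.163  0.01 ]
lB [ 0.393 -0.253  0.01 ] [ 0.582 -0.272  0.01 ] len 0.189 yaw -5.7 gripc [ 0.436 -0.257  0.01 ]
rsFL [0.645 0.219 0.085]
rsFR [0.645 0.031 0.085]
rlFL [ 0.658 -0.034  0.085]
rlFR [ 0.646 -0.22   0.085]
knobcap [0.497 0.401 0.065]
railL [0.397 0.428 0.012]
railR [0.398 0.379 0.012]
bottle [0.724 0.316 0.05 ]
beaker [ 0.725 -0.336  0.04 ]
tubeL [ 0.557 -0.298  0.06 ]
long0 0.74 [397.7, 211.6, 10.3, 66.3] [ 1.0000e-01 -9.9000e-01  4.0273e+02  2.4373e+02]
long0 0.73 [242.3, 203.9, 22.5, 67.6] [ 2.1000e-01 -9.8000e-01  2.5589e+02  2.3550e+02]
short0 0.72 [211.7, 223.3, 12.8, 49.6] [ 1.7000e-01 -9.9000e-01  2.2006e+02  2.4950e+02]
short0 0.6 [364.7, 219.9, 9.6, 49.0] [ 2.2000e-01 -9.8000e-01  3.6696e+02  2.5375e+02]
{'tcp': array([0.2173, 0.6391, 0.2313]), 'toolx': array([-0.947,  0.322,  0.   ]), 'tooly': array([ 0.322,  0.947, -0.   ]), 'toolz': array([-0.,  0., -1.]), 'shift': array([-6.287, -7.137, -1.375]), 'turn': array([ 0.00e+00, -1.00e-03, -3.13e+00])}
```

>>> {"api": "apply_moves", "payload": {"fingers": [0.7, 0.7, 0.7, 0.7, 0.7, 0.7, 0.7, 0.7, 0.7, 0.7, 0.7, 0.7], "travel": [[-0.65, -0.58, 0.16], [-0.65, -0.58, 0.16], [-0.65, -0.58, 0.16], [-0.65, -0.58, 0.16], [-0.65, -0.58, 0.16], [-0.65, -0.58, 0.16], [-0.65, -0.58, 0.16], [-0.65, -0.58, 0.16], [-0.65, -0.58, 0.16], [-0.65, -0.58, 0.16], [0, 0, 0], [0, 0, 0]], "rotation": [[0, 0, 0], [0, 0, 0], [0, 0, 0], [0, 0, 0], [0, 0, 0], [0, 0, 0], [0, 0, 0], [0, 0, 0], [0, 0, 0], [0, 0, 0], [0, 0, -0.98], [0, 0, -0.98]]}}

```text
time: 2.55
tool_pos: [0.4323, 0.2582, 0.1511]
tcp_rot: [-0.191, -3.135, 0.0]
wrist_force: [0.2, 0.3, -0.3]
width: 0.702
grip_force: 0.0
```

```bash
python3 - <<'E'
from h import *
r=snap("wrist","w1.png",marks=[(.432,.257,.01)])
print(np.round(r["extrinsics"],3).tolist(),r["fx"])
print(plan([.432,.257,.15],np.radians(83)))
for n in ["long0","short0"]:
    for d in regions_of("wrist",n):print(n,round(d["p"],2),d["bbox"])
    for q in (n,n+"_face"): print(q,[(np.round(d["location"],1),round(d["p"],2),ray(r,d["location"],.0 if q==n else .01).round(4)) for d in tip_of("wrist",q)])
E
```

```text
[[0.122, 0.993, -0.0, -0.309], [0.949, -0.117, 0.295, -0.395], [0.292, -0.036, -0.956, 0.187], [0.0, 0.0, 0.0, 1.0]] 355.9662546919313
{'tcp': array([0.4322, 0.2588, 0.1513]), 'toolx': array([-0.993,  0.117, -0.   ]), 'tooly': array([0.117, 0.993, 0.   ]), 'toolz': array([ 0.,  0., -1.]), 'shift': array([-0.001, -0.037,  0.025]), 'turn': array([0.  , 0.  , 0.05])}
long0 0.85 [197.5, 167.4, 37.6, 108.8]
long0 [(array([218.8, 214.3]), 0.56, array([0.446 , 0.1631, 0.    ])), (array([326.2, 181.9]), 0.56, array([ 0.4286,  0.2597, -0.    ]))]
long0_face []
short0 0.68 [313.1, 128.1, 25.3, 173.2]
short0 [(array([327.3, 177. ]), 0.66, array([0.4245, 0.2612, 0.    ]))]
short0_face []
```

View pics/w1.png

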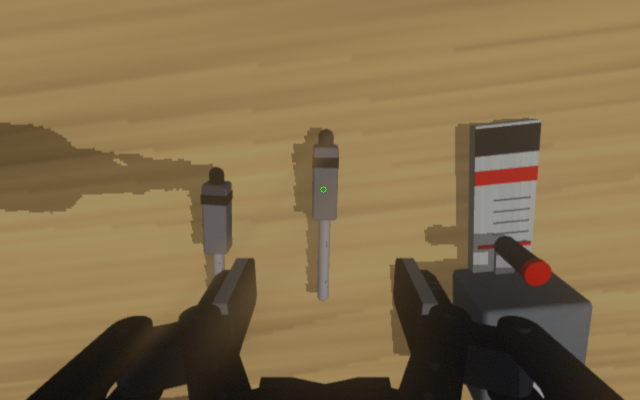

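```bash
python3 - <<'E'
from h import *
r=snap("wrist")
for n,p,z in [("face",(324.5,219.5),.02),("rearend",(326,130),.01),("tip",(323,299),.005),("tip",(323,299),.0),("band",(325.5,163),.02),("lAface",(216,252),.02),("lArear",(217,168),.01),("knobtop",(537,272),.065),("railFL",(475,124),.012),("railFR",(541,121),.012),("pointer",(505,245),.012)]: print(n,ray(r,p,z).round(4))
E
```

```text
face [0.4544 0.2571 0.02  ]
rearend [0.384 0.267 0.01 ]
tip [0.5373 0.2454 0.005 ]
tip [0.5404 0.245  0.    ]
band [0.4081 0.2636 0.02  ]
lAface [0.472  0.1627 0.02  ]
lArear [0.4032 0.1755 0.01  ]
knobtop [0.497  0.4056 0.065 ]
railFL [0.3935 0.3826 0.012 ]
railFR [0.3975 0.4334 0.012 ]
pointer [0.4996 0.4083 0.012 ]
```

>>> {"api": "apply_moves", "payload": {"fingers": [0.7, 0.7, 0.7, 0.7, 0.7, 0.7, 0.2, 0, 0, 0, 0, 0], "travel": [[0.14, 0.03, 0], [0, 0, 0.7], [0, 0, 0.7], [0, 0, 0.7], [0, 0, 0.6], [0, 0, 0.24], [0, 0, 0], [0, 0, 0], [0, 0, 0], [0, 0, 0], [0, 0, 0], [0, 0, 0]], "rotation": [[0, 0, 0.2], [0, 0, 0], [0, 0, 0], [0, 0, 0], [0, 0, 0], [0, 0, 0], [0, 0, 0], [0, 0, 0], [0, 0, 0], [0, 0, 0], [0, 0, 0], [0, 0, 0]], "newtons": 50}}

```text
time: 4.15
tool_pos: [0.4266, 0.2632, 0.0062]
tcp_rot: [0.225, 3.13, 0.004]
wrist_force: [-0.2, -0.2, 6.7]
width: 0.218
grip_force: 51.4
```

>>> {"api": "apply_moves", "payload": {"fingers": [0, 0, 0, 0, 0, 0, 0], "travel": [[0, 0, -0.94], [0, 0, -0.94], [-0.37, -0.39, 0], [-0.37, -0.39, 0], [-0.37, -0.39, 0], [-0.37, -0.39, 0], [0, 0, 0]], "rotation": [[0, 0, 0], [0, 0, -0.68], [0, 0, -0.68], [0, 0, 0], [0, 0, 0], [0, 0, 0], [0, 0, 0]]}}

```text
time: 4.85
tool_pos: [0.4995, 0.181, 0.099]
tcp_rot: [0.006, 3.139, -0.0]
wrist_force: [-0.1, -0.4, -1.0]
width: 0.219
grip_force: 50.5
```

```bash
python3 - <<'E'
from h import *
r=snap("wrist","w2.png");print(plan([.5,.185,.1],np.pi/2))
t=snap("scene","s2.png",3,(200,120,460,310))
t=snap("top","t2.png",3,(170,130,430,300));print(proj(r,(.645,.185,.06)))
for p,z in [((254,247),0)]: pass
E
```

```text
{'tcp': array([0.4982, 0.1819, 0.0986]), 'toolx': array([-1.   ,  0.004, -0.001]), 'tooly': array([0.004, 1.   , 0.   ]), 'toolz': array([ 0.001,  0.   , -1.   ]), 'shift': array([-0.036,  0.062, -0.028]), 'turn': array([ 0.002,  0.005, -0.035])}
[331.87433174 436.83876883]
```

View pics/w2.png

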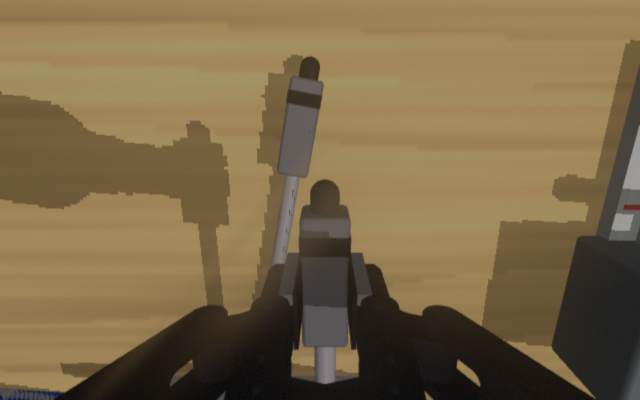

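View pics/t2.png

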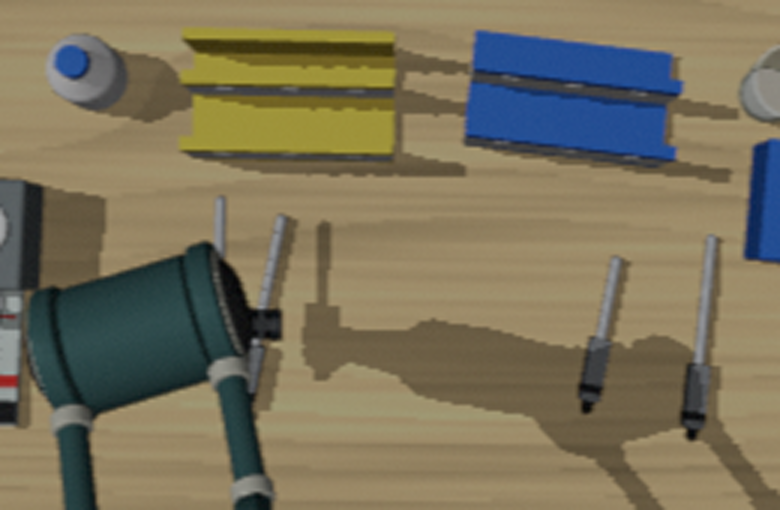

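Probe held straight (grip top from (325,235) to face (325,346) in wrist view). In the top crop the tip is at (221,197), the yellow rack's front edge runs (183,152)-(394,156), the blue's (467,142)-(675,158). Now measuring rack poses and overlaying the hole predictions.

```bash
cat >> h.py <<'E'
def rackpose(r,which):
    hsv=cv2.cvtColor(r["image"],cv2.COLOR_RGB2HSV)
    m=cv2.inRange(hsv,(24,150,60),(34,255,255)) if which=="rack_short" else cv2.inRange(hsv,(108,150,60),(125,255,255))
    m[:, :225]=0; m[:,400:]=0; m[:130]=0; m[195:]=0
    n,l,st,_=cv2.connectedComponentsWithStats(m,connectivity=8);m=(np.isin(l,[i for i in range(1,n) if st[i,4]>60]))
    P=np.array([[x,np.where(m[:,x])[0].max()+.5] for x in range(640) if m[:,x].any()])
    W=np.array([ray(r,p,.085) for p in P]);
    k=W[:,0]<np.median(W[:,0])+.012;W=W[k]
    c=np.polyfit(W[:,1],W[:,0],1);e=W[:,0]-np.polyval(c,W[:,1]);W=W[abs(e)<.004];c=np.polyfit(W[:,1],W[:,0],1)
    ym=(W[:,1].min()+W[:,1].max())/2
    th=-np.arctan(c[0]);f=np.array([np.polyval(c,ym),ym])   # front middle
    return f,th,W[:,1].max()-W[:,1].min()
def hole(f,th,k,back=0):
    x,y=np.array([np.cos(th),np.sin(th)]),np.array([-np.sin(th),np.cos(th)])
    return f+k*.06*y-back*x
E
python3 - <<'E'
from h import *
r=read_camera("top");M=[]
print("cam",(-np.array(r["extrinsics"])[:3,:3].T@np.array(r["extrinsics"])[:3,3]).round(3))
for n in("rack_short","rack_long"):
    f,th,w=rackpose(r,n);print(n,f.round(4),np.degrees(th).round(2),w.round(4),[hole(f,th,k).round(4).tolist() for k in(-1,0,1)])
    M+=[[*hole(f,th,k),z] for k in(-1,0,1) for z in (.06,)]+[[*hole(f,th,k),.085] for k in (-95/60,95/60)]+[[*hole(f,th,k,-.06),.06] for k in(-1,0,1)]
snap("top","t3.png",4,(215,132,405,190),M)
snap("scene","s3.png",4,(200,150,380,300),M)
print(ray(r,(170+221/3,130+197/3),.1))
for c,d in (("top",(2,2)),("scene",(1,1))):
  for n in("rack_short","rack_long"):
    rr=read_camera(c); print(c,n,[ray(rr,q["location"],0).round(4) for q in tip_of(c,n)])
E
```

```text
cam [0.525 0.018 1.3  ]
rack_short [0.6484 0.1279] -0.04 0.1867 [[0.6483, 0.0679], [0.6484, 0.1279], [0.6484, 0.1879]]
rack_long [ 0.656  -0.1269] -5.56 0.1838 [[0.6502, -0.1866], [0.656, -0.1269], [0.6618, -0.0672]]
[0.6052302  0.18186487 0.1       ]
top rack_short [array([0.702 , 0.1258, 0.    ])]
top rack_long [array([ 0.7051, -0.1261,  0.    ])]
scene rack_short [array([0.6977, 0.1283, 0.    ])]
scene rack_long [array([ 0.715 , -0.1352,  0.    ]), array([ 0.4727, -0.1733,  0.    ])]
```

View pics/t3.png

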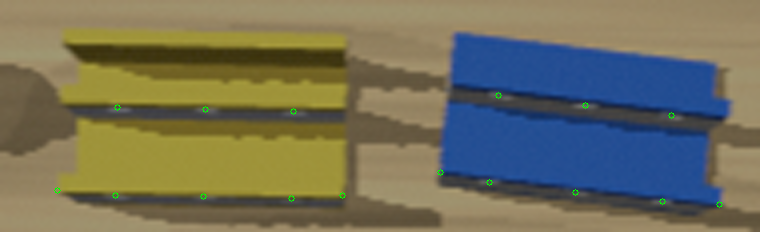

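View pics/s3.png

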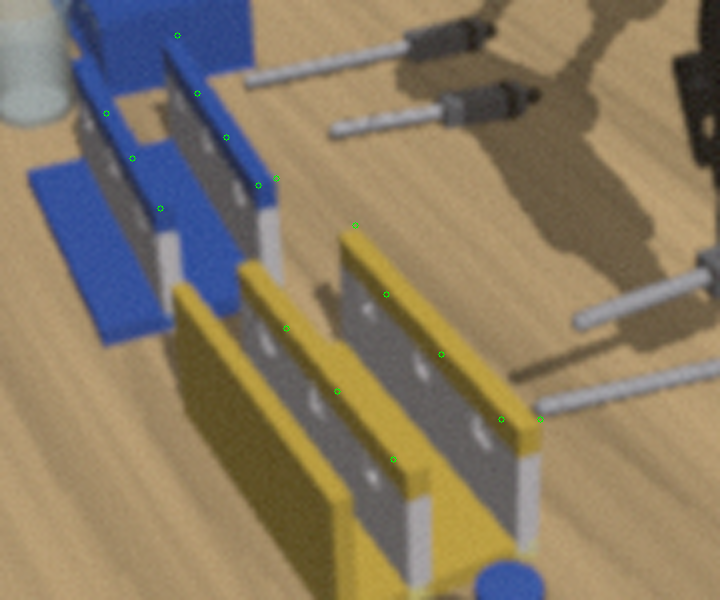

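Top-view marks fall on the lit hole floors (yellow front ~(116,196),(204,197),(292,198); blue front ~(489,182),(575,192),(662,201)), so poses are good to about a millimetre. Refining with the slivers themselves.

```bash
python3 - <<'E'
from h import *
r=read_camera("top");hsv=cv2.cvtColor(r["image"],cv2.COLOR_RGB2HSV).astype(int);g=r["image"].astype(float)
for n in("rack_short","rack_long"):
    f,th,w=rackpose(r,n)
    for b in (.0,-.06):
      for k in(-1,0,1):
        u,v=proj(r,[*hole(f,th,k,b),.053]);x0,y0=int(round(u)),int(round(v))
        q=g[y0-2:y0+3,x0-5:x0+6]; w=np.clip(q[:,:,2]-np.median(q[:,:,2])-12,0,None)*((q.max(2)-q.min(2))<35)
        if w.sum()==0: print(n,b,k,"none");continue
        yy,xx=np.mgrid[y0-2:y0+3,x0-5:x0+6];c=((w*xx).sum()/w.sum(),(w*yy).sum()/w.sum())
        print(n,b,k,np.round((u,v),1),np.round(c,1),ray(r,c,.0525).round(4),hole(f,th,k,b).round(4))
E
```

```text
rack_short 0.0 -1 [288.  181.9] [287.5 182. ] [0.648  0.0692 0.0525] [0.6483 0.0679]
rack_short 0.0 0 [266.1 181.5] [266.  181.1] [0.6495 0.1283 0.0525] [0.6484 0.1279]
rack_short 0.0 1 [244.2 181.1] [244.2 181. ] [0.6487 0.1878 0.0525] [0.6484 0.1879]
rack_short -0.06 -1 [288.4 160.2] [288.2 160.1] [0.7086 0.0684 0.0525] [0.7083 0.0679]
rack_short -0.06 0 [266.6 159.8] [266.4 159.1] [0.7102 0.1283 0.0525] [0.7084 0.1279]
rack_short -0.06 1 [244.7 159.4] [244.4 159.1] [0.7092 0.1888 0.0525] [0.7084 0.1879]
rack_long 0.0 -1 [380.2 182.7] [380.2 182. ] [ 0.6523 -0.1868  0.0525] [ 0.6503 -0.1866]
rack_long 0.0 0 [358.7 180.3] [359.5 179.8] [ 0.6573 -0.1292  0.0525] [ 0.656  -0.1269]
rack_long 0.0 1 [337.1 177.8] [336.9 177. ] [ 0.6641 -0.0666  0.0525] [ 0.6618 -0.0672]
rack_long -0.06 -1 [382.4 161.3] [383.6 161. ] [ 0.7109 -0.1958  0.0525] [ 0.71   -0.1924]
rack_long -0.06 0 [360.9 158.8] [360.7 158. ] [ 0.7182 -0.1321  0.0525] [ 0.7158 -0.1327]
rack_long -0.06 1 [339.4 156.4] [339.5 155.6] [ 0.7239 -0.0733  0.0525] [ 0.7215 -0.073 ]
```

>>> {"api": "apply_moves", "payload": {"fingers": [0, 0, 0, 0, 0, 0, 0, 0], "travel": [[0, 0.12, 0.42], [0, 0, 0.42], [0, 0, 0], [-0.4, 0, 0], [-0.3, 0, 0], [-0.3, 0, 0], [-0.2, 0, 0], [0, 0, 0]], "rotation": [[0, 0, 0], [0, 0, 0], [0, 0, 0], [0, 0, 0], [0, 0, 0], [0, 0, 0], [0, 0, 0], [0, 0, 0]]}}

```text
time: 6.4
tool_pos: [0.5592, 0.1889, 0.0573]
tcp_rot: [0.003, 3.14, 0.001]
wrist_force: [-0.2, 0.8, -0.8]
width: 0.21
grip_force: 50.5
```

```bash
python3 - <<'E'
from h import *
s=read_state();print(s["wrist_force"],plan([.619,.188,.0565],np.pi/2,s))
E
```

```text
[-0.19628454  0.75807711 -0.82762874] {'tcp': array([0.5592, 0.1889, 0.0573]), 'toolx': array([-1.   ,  0.002, -0.002]), 'tooly': array([0.002, 1.   , 0.001]), 'toolz': array([ 0.002,  0.001, -1.   ]), 'shift': array([-1.196, -0.016,  0.018]), 'turn': array([ 0.005,  0.019, -0.016])}
```

>>> {"api": "apply_moves", "payload": {"fingers": [0, 0, 0, 0, 0, 0, 0], "travel": [[-0.3, 0, 0], [-0.3, 0, 0], [-0.25, 0, 0], [-0.2, 0, 0], [-0.1, 0, 0], [-0.05, 0, 0], [0, 0, 0]], "rotation": [[0, 0, 0], [0, 0, 0], [0, 0, 0], [0, 0, 0], [0, 0, 0], [0, 0, 0], [0, 0, 0]]}}

```text
time: 7.1
tool_pos: [0.6172, 0.1887, 0.0562]
tcp_rot: [-0.002, -3.141, 0.0]
wrist_force: [0.3, 0.4, 0.4]
width: 0.22
grip_force: 50.5
```

>>> {"api": "apply_moves", "payload": {"fingers": [0, 0, 0], "travel": [[-0.06, 0, 0], [-0.02, 0, 0], [0, 0, 0]], "rotation": [[0, 0, 0], [0, 0, 0], [0, 0, 0]]}}

```text
time: 7.4
tool_pos: [0.6188, 0.1886, 0.0555]
tcp_rot: [-0.002, -3.136, 0.001]
wrist_force: [-4.9, -0.6, 1.9]
width: 0.215
grip_force: 50.8
```

>>> {"api": "apply_moves", "payload": {"fingers": [0.35, 0.35, 0.4, 0.4, 0.4, 0.4, 0.4], "travel": [[0, 0, 0], [0, 0, 0], [0, 0, 0], [0, 0, -0.3], [0, 0, -0.7], [0.5, -0.2, -0.8], [0, 0, 0]], "rotation": [[0, 0, 0], [0, 0, 0], [0, 0, 0], [0, 0, 0], [0, 0, 0], [0, 0, 0], [0, 0, 0]]}}

```text
time: 8.1
tool_pos: [0.5993, 0.1793, 0.1546]
tcp_rot: [0.002, 3.131, 0.004]
wrist_force: [1.2, 0.5, 0.8]
width: 0.399
grip_force: 0.0
```

```bash
python3 - <<'E'
from h import *
snap("scene","s4.png",4,(220,190,400,300))
print(plan([.443,.168,.12],np.radians(79)))
E
```

```text
{'tcp': array([0.5988, 0.1792, 0.152 ]), 'toolx': array([-1.   ,  0.001, -0.009]), 'tooly': array([0.001, 1.   , 0.002]), 'toolz': array([ 0.009,  0.002, -1.   ]), 'shift': array([ 3.122, -0.23 ,  0.612]), 'turn': array([0.029, 0.081, 1.822])}
```

View pics/s4.png

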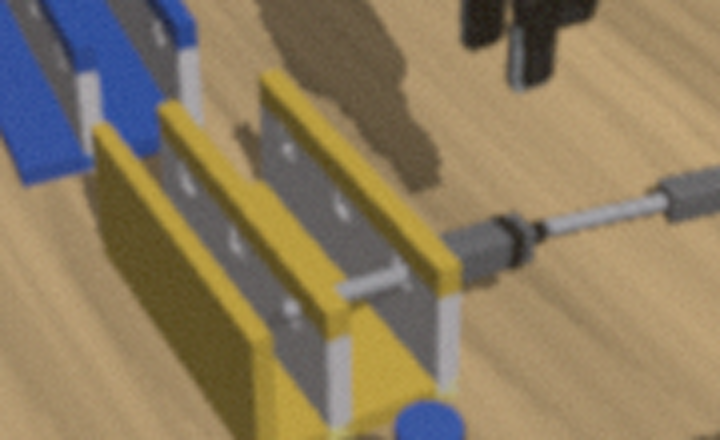

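The first probe is home: grip against the front plate at (490,245), stem through both plates.

>>> {"api": "apply_moves", "payload": {"fingers": [0.6, 0.6, 0.6, 0.6, 0.6, 0.6, 0.6], "travel": [[0.62, -0.05, 0.1], [0.62, -0.05, 0.1], [0.62, -0.05, 0.1], [0.62, -0.05, 0.1], [0.62, -0.05, 0.1], [0, 0, 0], [0, 0, 0]], "rotation": [[0, 0.08, 0], [0, 0, 0], [0, 0, 0], [0, 0, 0], [0, 0, 0], [0, 0, 0.9], [0, 0, 0.9]]}}

```text
time: 8.85
tool_pos: [0.4397, 0.1662, 0.1217]
tcp_rot: [-0.302, -3.118, 0.002]
wrist_force: [0.3, 0.0, 1.4]
width: 0.598
grip_force: 0.0
```

```bash
cat >> h.py <<'E'
def probe_at(cls,guess):
    """face and yaw of probe near guess from the wrist view: outline of the grip's top face"""
    r=read_camera("wrist");u=proj(r,[*guess,.02])
    out=[]
    for c in ("long0","short0"):
        for d in regions_of("wrist",c):
            m=d["mask"].astype(np.uint8)
            yy,xx=np.nonzero(m)
            if len(xx)<300 or np.hypot(xx-u[0],yy-u[1]).min()>8: continue
            W=np.array([ray(r,p,.012)[:2] for p in np.c_[xx,yy]])
            vx,vy,x0,y0=cv2.fitLine(W.astype(np.float32),cv2.DIST_HUBER,0,.01,.01).ravel()
            if vx<0:vx,vy=-vx,-vy
            t=(W-[x0,y0])@[vx,vy];a,b=np.percentile(t,[.2,99.8])
            C=np.array([x0,y0])+(a+.043)*np.array([vx,vy])
            out.append((c,round(d["p"],2),"centre from rear",C.round(4).tolist(),"yaw",round(float(np.degrees(np.arctan2(vy,vx))),1),"seen len",round(float(b-a),3)))
    return r,out
E
python3 - <<'E'
from h import *
r,o=probe_at(0,(.4425,.168));print(*o,sep="\n")
cv2.imwrite("pics/w5.png",cv2.cvtColor(r["image"],cv2.COLOR_RGB2BGR))
print(plan([.4425,.168,.004],np.radians(79)))
E
```

```text
('long0', 0.68, 'centre from rear', [0.4466, 0.1646], 'yaw', -10.8, 'seen len', 0.194)
{'tcp': array([0.4411, 0.1664, 0.1222]), 'toolx': array([-0.982,  0.186,  0.008]), 'tooly': array([ 0.186,  0.982, -0.002]), 'toolz': array([-0.009, -0.   , -1.   ]), 'shift': array([-0.041,  0.04 ,  2.365]), 'turn': array([-0.016, -0.08 ,  0.043])}
```

View pics/w5.png

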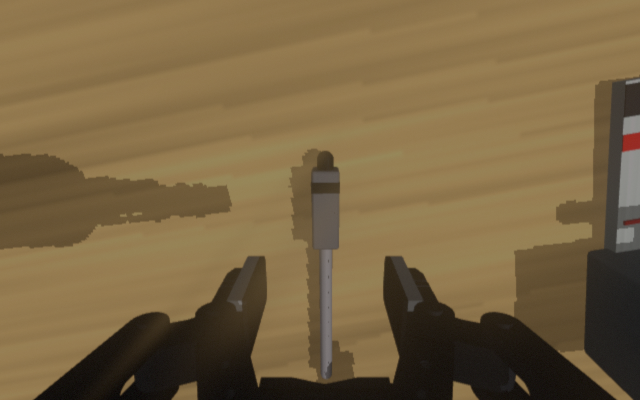

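The long probe lies upright in the view, grip (325,172)-(325,247), tip (327,372), centred between the fingers.

>>> {"api": "apply_moves", "payload": {"fingers": [0.6, 0.6, 0.6, 0.6, 0.6, 0.6, 0, 0, 0, 0, 0], "travel": [[-0.05, 0.02, 0], [0, 0, 0.6], [0, 0, 0.7], [0, 0, 0.6], [0, 0, 0.35], [0, 0, 0.1], [0, 0, 0], [0, 0, 0], [0, 0, 0], [0, 0, 0], [0, 0, 0]], "rotation": [[0, -0.08, 0.04], [0, 0, 0], [0, 0, 0], [0, 0, 0], [0, 0, 0], [0, 0, 0], [0, 0, 0], [0, 0, 0], [0, 0, 0], [0, 0, 0], [0, 0, 0]]}}

```text
time: 10.1
tool_pos: [0.4451, 0.1671, 0.0061]
tcp_rot: [0.303, 3.124, -0.001]
wrist_force: [-0.3, -0.3, 4.5]
width: 0.216
grip_force: 50.9
```

```bash
python3 - <<'E'
from h import *
f,th=np.array([.657,-.1275]),np.radians(-5.6)
for k in (1,-1):
  for b in (.195,.0295): print(k,b,hole(f,th,k,b).round(4))
print(plan([*hole(f,th,1,.195),.0565],np.pi/2+th))
E
```

```text
1 0.195 [ 0.4688 -0.0488]
1 0.0295 [ 0.6335 -0.0649]
-1 0.195 [ 0.4571 -0.1682]
-1 0.0295 [ 0.6218 -0.1843]
{'tcp': array([0.4451, 0.1671, 0.0061]), 'toolx': array([-0.981,  0.192, -0.003]), 'tooly': array([ 0.192,  0.981, -0.   ]), 'toolz': array([ 0.002, -0.001, -1.   ]), 'shift': array([-1.299, -4.146, -1.004]), 'turn': array([-0.004,  0.025, -0.916])}
```

>>> {"api": "apply_moves", "payload": {"fingers": [0, 0, 0, 0, 0, 0, 0, 0, 0, 0, 0], "travel": [[0, 0, -0.5], [0, 0, -0.5], [-0.21, -0.69, 0], [-0.22, -0.69, 0], [-0.21, -0.69, 0], [-0.22, -0.69, 0], [-0.22, -0.69, 0], [-0.22, -0.69, 0], [0, 0, 0], [0, 0, 0], [0, 0, 0]], "rotation": [[0, 0, 0], [0, 0, 0], [0, 0, 0], [0, 0, 0], [0, 0, 0], [0, 0, 0], [0, 0, 0], [0, 0, 0], [0, 0, -0.46], [0, 0, -0.46], [0, 0, 0]]}}

```text
time: 11.2
tool_pos: [0.4674, -0.0492, 0.055]
tcp_rot: [-0.154, -3.137, 0.002]
wrist_force: [0.6, -0.3, -1.7]
width: 0.217
grip_force: 50.3
```

```bash
cat > al.py <<'E'
from h import *
import sys
# al.py rack k b : alignment of held probe with hole; tip seen by the top camera
RK={"l":(np.array([.657,-.1275]),np.radians(-5.6)),"s":(np.array([.6482,.1282]),0.)}
f,th=RK[sys.argv[1]];k=int(sys.argv[2]);b=float(sys.argv[3])
s=read_state();print("F",s["wrist_force"].round(1),plan([*hole(f,th,k,b),.0565],np.pi/2+th,s))
L=.028+(.125 if sys.argv[1]=="l" else .08)
tip=s["tool_pos"]+L*-R.from_rotvec(s["tcp_rot"]).as_matrix()[:,0]+[0,0,.004];print("tip exp",tip.round(4))
if len(sys.argv)>4:
    r=read_camera("top");u=proj(r,tip);x,y=u.astype(int)
    b0=(x-25,y-20,x+25,y+20);im=cv2.cvtColor(r["image"],cv2.COLOR_RGB2BGR)[b0[1]:b0[3],b0[0]:b0[2]]
    im=cv2.resize(im,None,fx=12,fy=12,interpolation=cv2.INTER_CUBIC);cv2.circle(im,tuple(((u-b0[:2]+.5)*12).astype(int)),5,(0,255,0),1)
    h=(proj(r,[*hole(f,th,k),.0525])-b0[:2]+.5)*12;cv2.circle(im,tuple(h.astype(int)),5,(0,0,255),1)
    cv2.imwrite("pics/"+sys.argv[4],im)
E
python3 al.py l 1 0.195 a6.png
```

```text
F [ 0.6 -0.3 -1.7] {'tcp': array([ 0.4674, -0.0492,  0.055 ]), 'toolx': array([-0.995,  0.098,  0.   ]), 'tooly': array([ 0.098,  0.995, -0.002]), 'toolz': array([-0.001, -0.001, -1.   ]), 'shift': array([-0.028,  0.012, -0.03 ]), 'turn': array([-0.015, -0.004, -0.005])}
tip exp [ 0.6196 -0.0643  0.059 ]
```

View pics/a6.png

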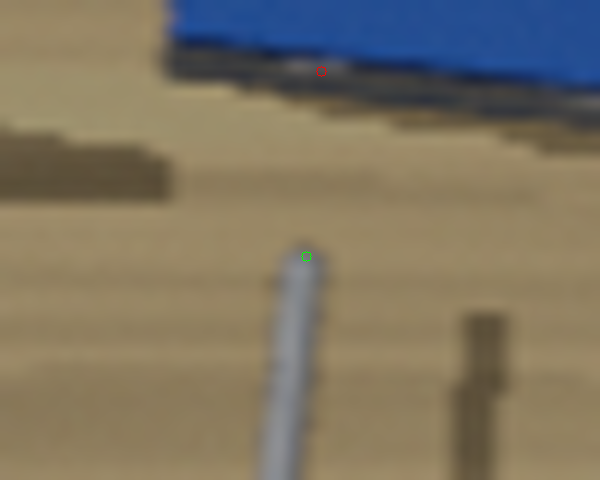

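The tip (307,255) matches the prediction and heads for the hole sliver at (318,69), about 1 mm to the left; nudging.

>>> {"api": "apply_moves", "payload": {"fingers": [0, 0, 0, 0, 0, 0, 0], "travel": [[0, 0.025, -0.03], [-0.4, 0, 0], [-0.3, 0, 0], [-0.3, 0, 0], [-0.3, 0, 0], [-0.2, 0, 0], [0, 0, 0]], "rotation": [[0, 0, 0], [0, 0, 0], [0, 0, 0], [0, 0, 0], [0, 0, 0], [0, 0, 0], [0, 0, 0]]}}

```text
time: 11.95
tool_pos: [0.5439, -0.0546, 0.057]
tcp_rot: [0.152, 3.137, -0.003]
wrist_force: [0.2, 0.7, -1.2]
width: 0.217
grip_force: 50.2
```

```bash
python3 al.py l 1 0.0295
```

```text
F [ 0.2  0.7 -1.2] {'tcp': array([ 0.5439, -0.0546,  0.057 ]), 'toolx': array([-0.995,  0.097, -0.001]), 'tooly': array([ 0.097,  0.995, -0.002]), 'toolz': array([ 0.001, -0.002, -1.   ]), 'shift': array([-1.802, -0.031,  0.012]), 'turn': array([-0.016,  0.013,  0.007])}
tip exp [ 0.6962 -0.0695  0.0612]
```

>>> {"api": "apply_moves", "payload": {"fingers": [0, 0, 0, 0, 0, 0, 0, 0, 0], "travel": [[-0.25, -0.01, 0], [-0.25, 0, 0], [-0.25, 0, 0], [-0.3, 0, 0], [-0.3, 0, 0], [-0.25, 0, 0], [-0.15, 0, 0], [-0.05, 0, 0], [0, 0, 0]], "rotation": [[0, 0, 0], [0, 0, 0], [0, 0, 0], [0, 0, 0], [0, 0, 0], [0, 0, 0], [0, 0, 0], [0, 0, 0], [0, 0, 0]]}}

```text
time: 12.85
tool_pos: [0.632, -0.0641, 0.0564]
tcp_rot: [-0.153, -3.137, 0.002]
wrist_force: [-0.3, -0.9, -0.8]
width: 0.219
grip_force: 50.3
```

>>> {"api": "apply_moves", "payload": {"fingers": [0, 0, 0, 0], "travel": [[-0.05, 0, 0], [-0.04, 0, 0], [-0.03, 0, 0], [0, 0, 0]], "rotation": [[0, 0, 0], [0, 0, 0], [0, 0, 0], [0, 0, 0]]}}

```text
time: 13.25
tool_pos: [0.633, -0.0642, 0.0554]
tcp_rot: [-0.152, -3.128, 0.002]
wrist_force: [-10.0, 0.8, 4.6]
width: 0.22
grip_force: 50.9
```

>>> {"api": "apply_moves", "payload": {"fingers": [0.35, 0.35, 0.4, 0.4, 0.4, 0.6, 0.6, 0.6, 0.6, 0.6, 0.6, 0.6], "travel": [[0, 0, 0], [0, 0, 0], [0, 0, 0], [0, 0, -0.4], [0, 0, -1], [0.65, -0.46, 0], [0.65, -0.46, 0], [0.65, -0.46, 0], [0.65, -0.46, 0], [0.65, -0.46, 0], [0, 0, 0], [0, 0, 0]], "rotation": [[0, 0, 0], [0, 0, 0], [0, 0, 0], [0, 0, 0], [0, 0, 0], [0, 0, 0], [0, 0, 0], [0, 0, 0], [0, 0, 0], [0, 0, 0], [0, 0, 0.9], [0, 0, 0]]}}

```text
time: 14.45
tool_pos: [0.4648, -0.164, 0.1275]
tcp_rot: [0.304, 3.125, -0.003]
wrist_force: [-0.0, 0.2, -0.2]
width: 0.601
grip_force: 0.0
```

```bash
python3 - <<'E'
from h import *
r,o=probe_at(0,(.459,-.163));print(*o,sep="\n")
cv2.imwrite("pics/w7.png",cv2.cvtColor(r["image"],cv2.COLOR_RGB2BGR))
r2,o2=read_camera("top"),[(n,d["bbox"],round(d["p"],2)) for n in("long0","short0") for d in regions_of("top",n)];print(o2)
print(plan([.459,-.163,.005],np.radians(79)))
E
```

```text
('short0', 0.81, 'centre from rear', [0.4559, -0.1608], 'yaw', -11.3, 'seen len', 0.151)
[('long0', [328.8, 133.2, 13.5, 74.1], 0.52), ('long0', [400.7, 211.5, 6.9, 27.1], 0.43), ('short0', [238.7, 162.3, 8.1, 44.2], 0.8), ('short0', [329.6, 132.9, 13.6, 70.2], 0.66)]
{'tcp': array([ 0.4659, -0.163 ,  0.1269]), 'toolx': array([-0.982,  0.189, -0.001]), 'tooly': array([ 0.189,  0.982, -0.002]), 'toolz': array([ 0.   , -0.002, -1.   ]), 'shift': array([ 0.136, -0.023,  2.439]), 'turn': array([-0.015,  0.005,  0.02 ])}
```

View pics/w7.png

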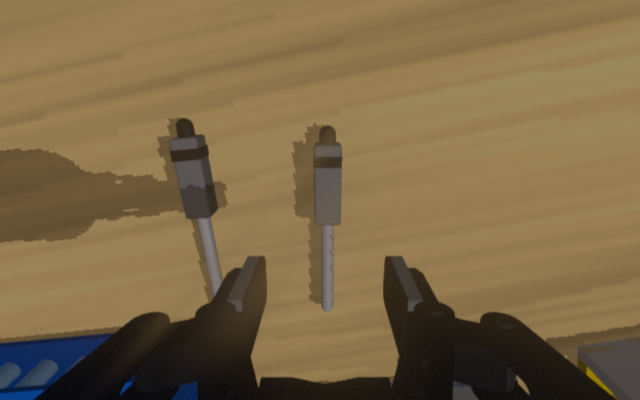

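Short probe in view centred: grip (328,145)-(328,224), tip (328,308); the last long one sits left at (195,180).

>>> {"api": "apply_moves", "payload": {"fingers": [0.6, 0.6, 0.6, 0.6, 0.6, 0.6, 0, 0, 0, 0, 0], "travel": [[0.22, 0, 0], [0, 0, 0.6], [0, 0, 0.7], [0, 0, 0.7], [0, 0, 0.35], [0, 0, 0.09], [0, 0, 0], [0, 0, 0], [0, 0, 0], [0, 0, 0], [0, 0, 0]], "rotation": [[0, 0, 0], [0, 0, 0], [0, 0, 0], [0, 0, 0], [0, 0, 0], [0, 0, 0], [0, 0, 0], [0, 0, 0], [0, 0, 0], [0, 0, 0], [0, 0, 0]]}}

```text
time: 15.85
tool_pos: [0.4556, -0.1619, 0.0063]
tcp_rot: [0.3, 3.124, -0.004]
wrist_force: [-0.1, -0.1, 7.6]
width: 0.217
grip_force: 51.1
```

```bash
python3 al.py s -1 0.15
```

```text
F [-0.1 -0.1  7.6] {'tcp': array([ 0.4556, -0.1619,  0.0063]), 'toolx': array([-0.982,  0.19 , -0.003]), 'tooly': array([ 0.19 ,  0.982, -0.002]), 'toolz': array([ 0.003, -0.003, -1.   ]), 'shift': array([ 0.038,  4.677, -1.014]), 'turn': array([-0.023,  0.027, -1.83 ])}
tip exp [ 0.5617 -0.1825  0.0106]
```

>>> {"api": "apply_moves", "payload": {"fingers": [0, 0, 0, 0, 0, 0, 0, 0, 0, 0, 0, 0], "travel": [[0, 0, -0.8], [0, 0, -0.8], [0, 0, -0.8], [0, 0.78, 0], [0, 0.78, 0], [0, 0.78, 0], [0, 0.78, 0], [0, 0.78, 0], [0.04, 0.78, 0], [0, 0, 0.46], [0, 0, 0.46], [0, 0, 0.46]], "rotation": [[0, 0, 0], [0, 0, 0], [0, 0, 0], [0, 0, 0], [0, 0, 0], [0, 0, 0], [0, 0, 0], [0, 0, 0], [0, 0, 0], [0, 0, -0.9], [0, 0, -0.93], [0, 0, 0]]}}

```text
time: 17.05
tool_pos: [0.4969, 0.0695, 0.0549]
tcp_rot: [-0.006, 3.141, -0.003]
wrist_force: [0.3, 0.2, -1.8]
width: 0.223
grip_force: 50.2
```

```bash
python3 al.py s -1 0.15 a8.png
```

```text
F [ 0.3  0.2 -1.8] {'tcp': array([0.4969, 0.0695, 0.0549]), 'toolx': array([-1.   , -0.004, -0.   ]), 'tooly': array([-0.004,  1.   , -0.002]), 'toolz': array([ 0.   , -0.002, -1.   ]), 'shift': array([-0.027, -0.026, -0.032]), 'turn': array([-0.015,  0.005,  0.034])}
tip exp [0.6049 0.0699 0.059 ]
```

View pics/a8.png

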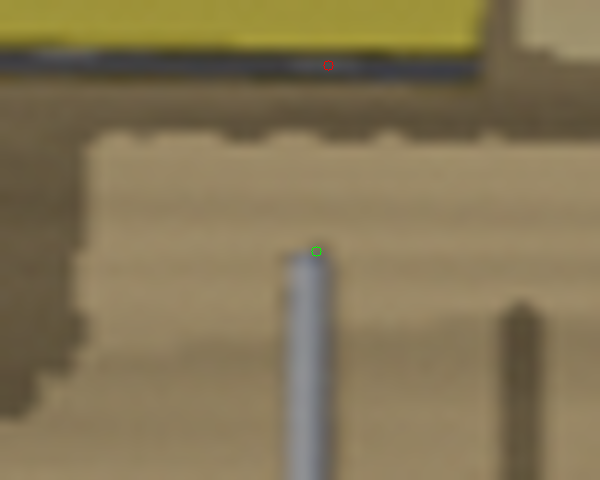

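The tip (309,258) is about 2.5 mm left of the line to the hole (~(322,66)); correcting by -y and a slight turn.

>>> {"api": "apply_moves", "payload": {"fingers": [0, 0, 0, 0, 0, 0, 0], "travel": [[0, -0.05, -0.03], [-0.3, 0, 0], [-0.3, 0, 0], [-0.3, 0, 0], [-0.3, 0, 0], [-0.1, 0, 0], [0, 0, 0]], "rotation": [[0, 0, 0.06], [0, 0, 0], [0, 0, 0], [0, 0, 0], [0, 0, 0], [0, 0, 0], [0, 0, 0]]}}

```text
time: 17.8
tool_pos: [0.5633, 0.0657, 0.0583]
tcp_rot: [0.011, 3.14, -0.002]
wrist_force: [-0.6, -0.4, -1.1]
width: 0.219
grip_force: 50.2
```

```bash
python3 al.py s -1 0.0295
```

```text
F [-0.6 -0.4 -1.1] {'tcp': array([0.5633, 0.0657, 0.0583]), 'toolx': array([-1.   ,  0.007, -0.002]), 'tooly': array([ 0.007,  1.   , -0.001]), 'toolz': array([ 0.002, -0.001, -1.   ]), 'shift': array([-1.108,  0.058,  0.038]), 'turn': array([-0.014,  0.019, -0.067])}
tip exp [0.6713 0.0649 0.0625]
```

>>> {"api": "apply_moves", "payload": {"fingers": [0, 0, 0, 0, 0, 0, 0, 0], "travel": [[0, 0.03, 0.03], [-0.2, 0, 0], [-0.25, 0, 0], [-0.25, 0, 0], [-0.2, 0, 0], [-0.1, 0, 0], [-0.05, 0, 0], [0, 0, 0]], "rotation": [[0, 0, -0.04], [0, 0, 0], [0, 0, 0], [0, 0, 0], [0, 0, 0], [0, 0, 0], [0, 0, 0], [0, 0, 0]]}}

```text
time: 18.6
tool_pos: [0.6146, 0.0673, 0.0552]
tcp_rot: [-0.003, -3.141, 0.003]
wrist_force: [0.5, -0.3, -1.0]
width: 0.215
grip_force: 50.2
```

>>> {"api": "apply_moves", "payload": {"fingers": [0, 0, 0, 0], "travel": [[-0.06, 0, 0], [-0.05, 0, 0], [-0.04, 0, 0], [0, 0, 0]], "rotation": [[0, 0, 0], [0, 0, 0], [0, 0, 0], [0, 0, 0]]}}

```text
time: 19.0
tool_pos: [0.6198, 0.0673, 0.0548]
tcp_rot: [-0.003, -3.137, 0.003]
wrist_force: [-5.0, -0.6, 0.9]
width: 0.22
grip_force: 50.5
```

>>> {"api": "apply_moves", "payload": {"fingers": [0.35, 0.35, 0.4, 0.4, 0.4, 0.5, 0.6, 0.6], "travel": [[0, 0, 0], [0, 0, 0], [0, 0, 0], [0, 0, -0.4], [0, 0, -1], [0.5, -0.6, -0.2], [0.5, -0.6, 0], [0.4, -0.6, 0]], "rotation": [[0, 0, 0], [0, 0, 0], [0, 0, 0], [0, 0, 0], [0, 0, 0], [0, 0, 0], [0, 0, 0], [0, 0, 0]]}}

```text
time: 19.8
tool_pos: [0.5518, -0.0232, 0.1371]
tcp_rot: [0.002, 3.139, -0.003]
wrist_force: [-0.6, -0.3, 0.6]
width: 0.606
grip_force: 0.0
```

>>> {"api": "apply_moves", "payload": {"fingers": [0.6, 0.6, 0.6, 0.6, 0.6, 0.6, 0.6, 0.6], "travel": [[0.38, -0.78, 0], [0.38, -0.78, 0], [0.38, -0.78, 0], [0.38, -0.78, 0], [0.38, -0.78, 0], [0.38, -0.78, 0.2], [0, 0, 0], [0, 0, 0]], "rotation": [[0, 0, 0], [0, 0, 0], [0, 0, 0], [0, 0, 0], [0, 0, 0], [0, 0, 0], [0, 0, 0.9], [0, 0, 0]]}}

```text
time: 20.6
tool_pos: [0.4367, -0.2576, 0.1261]
tcp_rot: [0.157, 3.137, -0.003]
wrist_force: [-0.3, 0.5, 0.3]
width: 0.601
grip_force: 0.0
```

```bash
python3 - <<'E'
from h import *
r,o=probe_at(0,(.436,-.257));print(*o,sep="\n")
cv2.imwrite("pics/w9.png",cv2.cvtColor(r["image"],cv2.COLOR_RGB2BGR))
print(plan([.436,-.257,.005],np.radians(84.3)))
E
```

```text
('long0', 0.57, 'centre from rear', [0.4313, -0.2568], 'yaw', -5.9, 'seen len', 0.196)
{'tcp': array([ 0.4378, -0.256 ,  0.1263]), 'toolx': array([-0.996,  0.094, -0.001]), 'tooly': array([ 0.094,  0.996, -0.002]), 'toolz': array([ 0.001, -0.002, -1.   ]), 'shift': array([ 0.036, -0.02 ,  2.427]), 'turn': array([-0.017,  0.008,  0.052])}
```

View pics/w9.png

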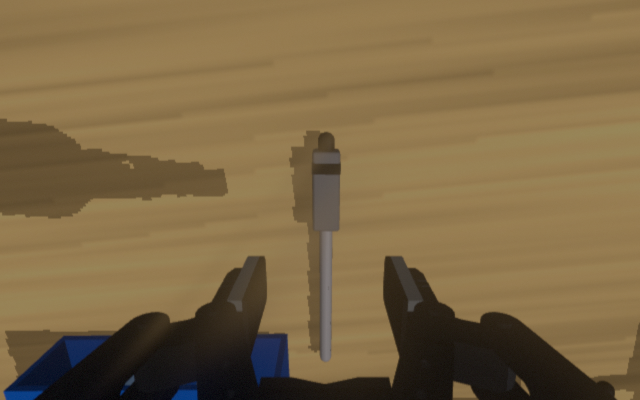

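Last probe centred: grip (326,150)-(326,230), tip (325,358).

>>> {"api": "apply_moves", "payload": {"fingers": [0.6, 0.6, 0.6, 0.6, 0.6, 0.6, 0, 0, 0, 0, 0], "travel": [[0.13, -0.01, 0], [0, 0, 0.6], [0, 0, 0.7], [0, 0, 0.7], [0, 0, 0.35], [0, 0, 0.07], [0, 0, 0], [0, 0, 0], [0, 0, 0], [0, 0, 0], [0, 0, 0]], "rotation": [[0, 0, 0.04], [0, 0, 0], [0, 0, 0], [0, 0, 0], [0, 0, 0], [0, 0, 0], [0, 0, 0], [0, 0, 0], [0, 0, 0], [0, 0, 0], [0, 0, 0]]}}

```text
time: 21.85
tool_pos: [0.4321, -0.2571, 0.0067]
tcp_rot: [0.158, 3.135, -0.005]
wrist_force: [-1.2, 1.4, 6.4]
width: 0.218
grip_force: 51.2
```

```bash
python3 al.py l -1 0.195
```

```text
F [-1.2  1.4  6.4] {'tcp': array([ 0.4321, -0.2571,  0.0067]), 'toolx': array([-0.995,  0.1  , -0.003]), 'tooly': array([ 0.1  ,  0.995, -0.003]), 'toolz': array([ 0.003, -0.003, -1.   ]), 'shift': array([-0.321,  1.816, -1.001]), 'turn': array([-0.028,  0.028, -0.026])}
tip exp [ 0.5844 -0.2724  0.0111]
```

>>> {"api": "apply_moves", "payload": {"fingers": [0, 0, 0, 0, 0, 0, 0], "travel": [[0, 0, -0.5], [0, 0, -0.52], [0, 0.6, 0], [0, 0.6, 0], [-0.16, 0.6, 0], [-0.15, 0, 0], [0, 0, 0]], "rotation": [[0, 0, 0], [0, 0, 0], [0, 0, -0.03], [0, 0, 0], [0, 0, 0], [0, 0, 0], [0, 0, 0]]}}

```text
time: 22.55
tool_pos: [0.4561, -0.1681, 0.0563]
tcp_rot: [0.15, 3.137, -0.004]
wrist_force: [-0.5, -0.5, -0.8]
width: 0.219
grip_force: 50.3
```

```bash
python3 al.py l -1 0.195 a10.png
```

```text
F [-0.5 -0.5 -0.8] {'tcp': array([ 0.4561, -0.1681,  0.0563]), 'toolx': array([-0.995,  0.095, -0.001]), 'tooly': array([ 0.095,  0.995, -0.002]), 'toolz': array([ 0.001, -0.003, -1.   ]), 'shift': array([-0.02 ,  0.   , -0.005]), 'turn': array([-0.023,  0.014,  0.023])}
tip exp [ 0.6084 -0.1827  0.0605]
```

View pics/a10.png

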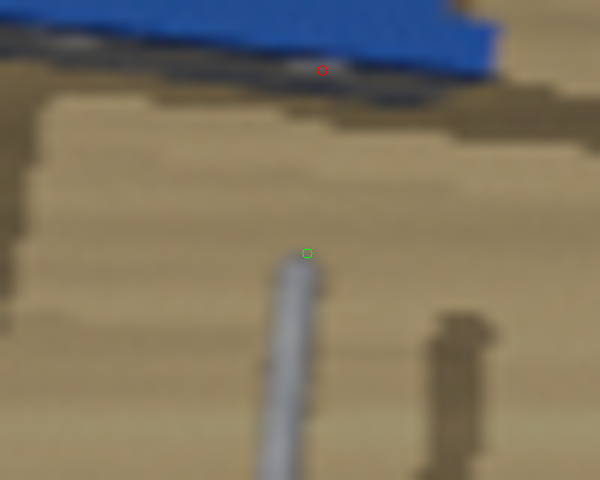

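The tip (300,258) heads straight at the sliver (318,68); go on.

>>> {"api": "apply_moves", "payload": {"fingers": [0, 0, 0, 0, 0, 0, 0], "travel": [[-0.3, 0, 0], [-0.3, 0, 0], [-0.3, 0, 0], [-0.3, 0, 0], [-0.2, 0, 0], [-0.1, 0, 0], [0, 0, 0]], "rotation": [[0, 0, 0], [0, 0, 0], [0, 0, 0], [0, 0, 0], [0, 0, 0], [0, 0, 0], [0, 0, 0]]}}

```text
time: 23.3
tool_pos: [0.5305, -0.1758, 0.0558]
tcp_rot: [0.153, 3.138, -0.003]
wrist_force: [0.1, -0.5, -1.6]
width: 0.221
grip_force: 50.3
```

```bash
python3 al.py l -1 0.0295
```

```text
F [ 0.1 -0.5 -1.6] {'tcp': array([ 0.5305, -0.1758,  0.0558]), 'toolx': array([-0.995,  0.097, -0.   ]), 'tooly': array([ 0.097,  0.995, -0.002]), 'toolz': array([-0.   , -0.002, -1.   ]), 'shift': array([-1.834,  0.008, -0.015]), 'turn': array([-0.016,  0.001,  0.002])}
tip exp [ 0.6827 -0.1907  0.0598]
```

>>> {"api": "apply_moves", "payload": {"fingers": [0, 0, 0, 0, 0, 0, 0, 0, 0], "travel": [[-0.25, 0, -0.02], [-0.25, 0, 0], [-0.25, 0, 0], [-0.3, 0, 0], [-0.3, 0, 0], [-0.25, 0, 0], [-0.15, 0, 0], [-0.05, 0, 0], [0, 0, 0]], "rotation": [[0, 0, 0], [0, 0, 0], [0, 0, 0], [0, 0, 0], [0, 0, 0], [0, 0, 0], [0, 0, 0], [0, 0, 0], [0, 0, 0]]}}

```text
time: 24.2
tool_pos: [0.6193, -0.1841, 0.0566]
tcp_rot: [-0.153, -3.137, 0.002]
wrist_force: [0.1, 0.6, -0.8]
width: 0.219
grip_force: 50.3
```

>>> {"api": "apply_moves", "payload": {"fingers": [0, 0, 0, 0], "travel": [[-0.05, 0, 0], [-0.04, 0, 0], [-0.03, 0, 0], [0, 0, 0]], "rotation": [[0, 0, 0], [0, 0, 0], [0, 0, 0], [0, 0, 0]]}}

```text
time: 24.6
tool_pos: [0.623, -0.1845, 0.0563]
tcp_rot: [-0.153, -3.133, 0.001]
wrist_force: [-5.3, 1.0, 1.7]
width: 0.217
grip_force: 50.6
```

>>> {"api": "apply_moves", "payload": {"fingers": [0.35, 0.35, 0.4, 0.4, 0.4, 0.5, 0.6, 0.6], "travel": [[0, 0, 0], [0, 0, 0], [0, 0, 0], [0, 0, -0.4], [0, 0, -0.8], [0.3, 0.1, -0.8], [0.6, 0.4, -0.4], [0.6, 0.6, 0]], "rotation": [[0, 0, 0], [0, 0, 0], [0, 0, 0], [0, 0, 0], [0, 0, 0], [0, 0, 0], [0, 0, 0], [0, 0, 0]]}}

```text
time: 25.4
tool_pos: [0.559, -0.1239, 0.1822]
tcp_rot: [0.156, 3.128, -0.006]
wrist_force: [0.3, 0.8, -0.4]
width: 0.601
grip_force: 0.0
```

>>> {"api": "apply_moves", "payload": {"fingers": [0.6, 0.6, 0.6, 0.6, 0.6, 0.6, 0.6, 0.6, 0.6, 0.6, 0.6, 0.6], "travel": [[0.28, 0.85, 0], [0.28, 0.85, 0], [0.28, 0.85, 0], [0.28, 0.85, 0], [0.28, 0.85, 0], [0.28, 0.85, 0], [0.28, 0.85, 0], [0.28, 0.85, 0], [0.28, 0.85, 0], [0.28, 0.85, 0], [0.28, 0.85, 0], [0.1, 0.85, 0]], "rotation": [[0, 0, 0], [0, 0, 0], [0, 0, 0], [0, 0, 0], [0, 0, 0], [0, 0, 0], [0, 0, 0], [0, 0, 0], [0, 0, 0], [0, 0, 0], [0, 0, 0], [0, 0, 0]]}}

```text
time: 26.6
tool_pos: [0.4462, 0.4027, 0.1765]
tcp_rot: [0.151, 3.137, -0.001]
wrist_force: [0.3, -0.4, 0.8]
width: 0.603
grip_force: 0.0
```

```bash
python3 - <<'E'
from h import *
print(plan([.498,.404,.032],np.radians(87)))
t=read_camera("top")
for n in("long0","short0"): print([(np.round(d["bbox"]).tolist(),round(d["p"],2)) for d in regions_of("top",n)])
for c in("wrist","top"):
    r=read_camera(c) if c=="wrist" else t
    hsv=cv2.cvtColor(r["image"],cv2.COLOR_RGB2HSV)
    m=cv2.inRange(hsv,(0,140,90),(6,255,255))|cv2.inRange(hsv,(174,140,90),(180,255,255))
    n,l,st,ce=cv2.connectedComponentsWithStats(m)
    for i in range(1,n):
        if st[i,4]<6: continue
        pts=np.argwhere(l==i)[:,::-1].astype(np.float32)
        W=np.array([ray(r,p,.012)[:2] for p in pts]).astype(np.float32);v=cv2.fitLine(W,2,0,.01,.01).ravel()
        print(c,ce[i].round(1),st[i].tolist(),"z.012",W.mean(0).round(4),"dir",np.degrees(np.arctan2(v[1],v[0])).round(1),"z.065",ray(r,ce[i],.065)[:2].round(4))
    for q in ("pull_knob",): print([(ray(r,d["location"],.05).round(4),round(d["p"],2)) for d in tip_of(c,q)])
E
```

```text
{'tcp': array([0.4462, 0.4027, 0.1765]), 'toolx': array([-0.995,  0.096, -0.001]), 'tooly': array([ 0.096,  0.995, -0.001]), 'toolz': array([ 0.   , -0.001, -1.   ]), 'shift': array([-1.028,  0.129,  2.89 ]), 'turn': array([-0.008,  0.005, -0.421])}
[([238.0, 161.0, 8.0, 44.0], 0.59), ([328.0, 134.0, 14.0, 68.0], 0.53), ([374.0, 142.0, 10.0, 65.0], 0.52)]
[([242.0, 164.0, 4.0, 41.0], 0.6)]
wrist [325.8 172.4] [298, 165, 56, 16, 687] z.012 [0.4381 0.4047] dir 89.4 z.065 [0.4267 0.4057]
wrist [346.8 235.5] [340, 234, 14, 4, 35] z.012 [0.4994 0.4187] dir -89.1 z.065 [0.4775 0.4172]
wrist [331.4 260.9] [320, 250, 24, 23, 450] z.012 [0.524  0.4021] dir -7.9 z.065 [0.4979 0.4035]
wrist [345.7 353.4] [328, 351, 36, 6, 141] z.012 [0.6308 0.4075] dir 89.2 z.065 [0.5863 0.408 ]
[(array([0.5001, 0.4037, 0.05  ]), 0.56)]
top [158.5 205. ] [156, 205, 6, 1, 6] z.012 [0.581  0.4312] dir -89.1 z.065 [0.5787 0.4142]
top [161.8 235.4] [159, 233, 7, 6, 34] z.012 [0.4962 0.4191] dir 89.0 z.065 [0.4974 0.4026]
top [168.7 256.4] [160, 255, 16, 4, 52] z.012 [0.4379 0.3983] dir 86.3 z.065 [0.4415 0.3826]
[(array([0.4994, 0.4029, 0.05  ]), 0.59), (array([0.6504, 0.1849, 0.05  ]), 0.45)]
```

>>> {"api": "apply_moves", "payload": {"fingers": [0.6, 0.6, 0.6, 0.6, 0.6], "travel": [[-0.53, 0.06, 0], [-0.52, 0.06, 0], [0, 0, 0.7], [0, 0, 0], [0, 0, 0]], "rotation": [[0, 0, 0], [0, 0, 0], [0, 0, -0.75], [0, 0, 0], [0, 0, 0]]}}

```text
time: 27.4
tool_pos: [0.4992, 0.3993, 0.1399]
tcp_rot: [-0.035, -3.138, 0.006]
wrist_force: [-0.2, 0.3, 0.3]
width: 0.596
grip_force: 0.0
```

```bash
python3 - <<'E'
from h import *
print(plan([.499,.4035,.032],np.radians(89.2)))
for c in ("scene","top"):
    r=read_camera(c)
    for n,z in(("long0",.05),("short0",.05),("long0_face",.06),("short0_face",.06)):
        print(c,n,[(d["location"],ray(r,d["location"],z).round(3).tolist(),round(d["p"],2)) for d in tip_of(c,n)])
    print([proj(r,[.618,.068,.058]).round(),proj(r,[.618,.188,.058]).round(),proj(r,[.622,-.184,.058]).round(),proj(r,[.633,-.064,.058]).round()])
E
```

```text
{'tcp': array([0.4992, 0.3993, 0.1399]), 'toolx': array([-1.   ,  0.022,  0.003]), 'tooly': array([ 0.022,  1.   , -0.004]), 'toolz': array([-0.003, -0.004, -1.   ]), 'shift': array([-0.   ,  0.092,  2.158]), 'turn': array([-0.037, -0.029, -0.079])}
scene long0 [([277.7, 199.0], [0.634, -0.055, 0.05], 0.95), ([261.0, 176.2], [0.623, -0.175, 0.05], 0.65)]
scene short0 [([325.9, 257.4], [0.645, 0.185, 0.05], 0.69), ([339.6, 259.1], [0.624, 0.203, 0.05], 0.66), ([305.9, 221.9], [0.621, 0.06, 0.05], 0.51)]
scene long0_face []
scene short0_face []
[array([309., 220.]), array([338., 251.]), array([260., 172.]), array([276., 194.])]
top long0 [([333.9, 189.4], [0.63, -0.059, 0.05], 0.86), ([379.2, 195.2], [0.616, -0.185, 0.05], 0.66)]
top short0 [([289.7, 193.7], [0.616, 0.063, 0.05], 0.79), ([243.1, 194.0], [0.613, 0.19, 0.05], 0.59)]
top long0_face []
top short0_face []
[array([288., 193.]), array([244., 192.]), array([379., 193.]), array([336., 188.])]
```

>>> {"api": "apply_moves", "payload": {"fingers": [0.6, 0.6, 0.6, 0.6, 0.6, 0.6, 0.2, 0, 0, 0, 0, 0], "travel": [[0, 0.09, 0], [0, 0, 0], [0, 0, 0.6], [0, 0, 0.6], [0, 0, 0.6], [0, 0, 0.35], [0, 0, 0], [0, 0, 0], [0, 0, 0], [0, 0, 0], [0, 0, 0], [0, 0, 0]], "rotation": [[-0.03, -0.03, -0.08], [0, 0, 0], [0, 0, 0], [0, 0, 0], [0, 0, 0], [0, 0, 0], [0, 0, 0], [0, 0, 0], [0, 0, 0], [0, 0, 0], [0, 0, 0], [0, 0, 0]], "newtons": 40}}

```text
time: 29.1
tool_pos: [0.5007, 0.4039, 0.0341]
tcp_rot: [0.016, 3.139, -0.003]
wrist_force: [1.3, -6.9, -2.1]
width: 0.195
grip_force: 39.5
```

>>> {"api": "apply_moves", "payload": {"fingers": [0, 0, 0, 0, 0, 0, 0, 0, 0], "travel": [[0, -0.02, 0], [0.1, 0, 0], [0.2, 0, 0], [0.25, 0, 0], [0.25, 0, 0], [0.2, 0, 0], [0.15, 0, 0], [0.04, 0, 0], [0, 0, 0]], "rotation": [[0, 0, 0], [0, 0, 0], [0, 0, 0], [0, 0, 0], [0, 0, 0], [0, 0, 0], [0, 0, 0], [0, 0, 0], [0, 0, 0]]}}

```text
time: 30.0
tool_pos: [0.442, 0.4049, 0.0341]
tcp_rot: [0.015, 3.136, 0.001]
wrist_force: [4.5, -5.6, -5.1]
width: 0.198
grip_force: 39.7
```

```bash
python3 - <<'E'
from h import *
print(read_state()["wrist_force"].round(1))
for c in("wrist","scene"):
    r=read_camera(c);hsv=cv2.cvtColor(r["image"],cv2.COLOR_RGB2HSV)
    m=cv2.inRange(hsv,(0,140,70),(6,255,255))|cv2.inRange(hsv,(174,140,70),(180,255,255))
    n,l,st,ce=cv2.connectedComponentsWithStats(m)
    print(c,[(ray(r,ce[i],.012)[:2].round(4),ray(r,ce[i],.065)[:2].round(4),st[i].tolist()) for i in range(1,n) if st[i,4]>5],[(ray(r,d["location"],.05).round(4),round(d["p"],2)) for d in tip_of(c,"pull_knob")])
E
```

```text
[ 4.5 -5.6 -5.1]
wrist [(array([0.4376, 0.3882]), array([0.4147, 0.3937]), [275, 232, 40, 21, 663]), (array([0.4382, 0.4208]), array([0.4151, 0.4158]), [333, 232, 42, 22, 741]), (array([0.4721, 0.4039]), array([0.4381, 0.4043]), [301, 274, 48, 53, 2039])] [(array([0.4402, 0.4045, 0.05  ]), 0.9)]
scene [(array([0.3918, 0.3699]), array([0.4442, 0.4041]), [482, 280, 6, 8, 36]), (array([0.4375, 0.3869]), array([0.4861, 0.4196]), [472, 295, 5, 5, 16]), (array([0.531 , 0.3671]), array([0.5716, 0.4015]), [426, 305, 8, 8, 8]), (array([0.438, 0.421]), array([0.4865, 0.4508]), [484, 305, 9, 8, 31])] [(array([0.4423, 0.4039, 0.05  ]), 0.79), (array([ 0.7489, -0.2312,  0.05  ]), 0.34)]
```

>>> {"api": "apply_moves", "payload": {"fingers": [0, 0, 0, 0, 0, 0, 0, 0, 0, 0, 0, 0], "travel": [[0, 0, 0], [0, 0, 0], [0, 0, 0], [0, 0, 0], [0, 0, 0], [0, 0, 0], [0, 0, 0], [0, 0, 0], [0, 0, 0], [0, 0, 0], [0, 0, 0], [0, 0, 0]], "rotation": [[0, 0, 0], [0, 0, 0], [0, 0, 0], [0, 0, 0], [0, 0, 0], [0, 0, 0], [0, 0, 0], [0, 0, 0], [0, 0, 0], [0, 0, 0], [0, 0, 0], [0, 0, 0]]}}

```text
time: 31.4
tool_pos: [0.4426, 0.4049, 0.0342]
tcp_rot: [0.015, 3.136, 0.001]
wrist_force: [5.0, -5.5, -4.1]
width: 0.193
grip_force: 39.7
```

>>> {"api": "apply_moves", "payload": {"fingers": [0, 0, 0, 0, 0, 0.6, 0.6, 0.6, 0.6, 0.6, 0.6], "travel": [[0, 0, 0], [0, 0, 0], [0, 0, 0], [0, 0, 0], [0, 0, 0], [0, 0, 0], [0, 0, 0], [0, 0, 0], [0, 0, 0], [0, 0, -0.6], [0, 0, -0.9]], "rotation": [[0, 0, 0], [0, 0, 0], [0, 0, 0], [0, 0, 0], [0, 0, 0], [0, 0, 0], [0, 0, 0], [0, 0, 0], [0, 0, 0], [0, 0, 0], [0, 0, 0]]}}

```text
time: 32.5
tool_pos: [0.4382, 0.4037, 0.1056]
tcp_rot: [-0.016, -3.139, 0.005]
wrist_force: [0.8, -0.4, -0.2]
width: 0.602
grip_force: 0.0
```

>>> {"api": "apply_moves", "payload": {"fingers": [0.6, 0.6, 0.6], "travel": [[0, 0, -0.9], [0, 0, -0.5], [0, 0, 0]], "rotation": [[0, 0, 0], [0, 0, 0], [0, 0, 0]]}}

```text
time: 32.8
tool_pos: [0.4433, 0.4082, 0.1847]
tcp_rot: [0.016, 3.13, 0.014]
wrist_force: [-0.4, 0.8, 0.4]
width: 0.604
grip_force: 0.0
```

```bash
python3 - <<'E'
from h import *
print(read_state()["wrist_force"].round(1),read_state()["time"])
for c in ("scene","top","wrist"):
    r=read_camera(c)
    for n,z in(("long0",.05),("short0",.05),("pull_knob",.05),("wash_bottle",0),("beaker",0)):
        print(c,n,[(ray(r,d["location"],z).round(3).tolist(),round(d["p"],2)) for d in tip_of(c,n)])
E
```

```text
[-0.4  0.8  0.4] 32.8
scene long0 [([0.615, -0.178, 0.05], 0.9), ([0.627, -0.053, 0.05], 0.83)]
scene short0 [([0.618, 0.06, 0.05], 0.88), ([0.608, 0.435, 0.05], 0.67), ([0.62, 0.198, 0.05], 0.63), ([0.498, 0.403, 0.05], 0.43)]
scene pull_knob [([0.499, 0.407, 0.05], 0.45)]
scene wash_bottle [([0.719, 0.311, 0.0], 0.72), ([0.605, 0.132, 0.0], 0.39)]
scene beaker [([0.722, -0.335, 0.0], 0.58)]
top long0 [([0.62, -0.182, 0.05], 0.68), ([0.634, -0.061, 0.05], 0.62)]
top short0 [([0.62, 0.061, 0.05], 0.79), ([0.619, 0.191, 0.05], 0.64)]
top pull_knob [([0.505, 0.408, 0.05], 0.63)]
top wash_bottle [([0.722, 0.327, 0.0], 0.84)]
top beaker [([0.722, -0.32, 0.0], 0.92)]
wrist long0 []
wrist short0 []
wrist pull_knob [([0.497, 0.403, 0.05], 0.61)]
wrist wash_bottle []
wrist beaker []
```

```bash
python3 -c "
from workcell import *
print(finish_job())"
```

```text
the job is handed in; nothing more can be done
None
```

I racked all four probes, the two long ones in the blue rack and the two short ones in the yellow. I then held the timer knob in the red band for about two seconds and released it. The last camera check showed the knob back home, every probe in its rack, and the bottle and beaker where they started. I handed the job in at about 33 s; no verdict came back.

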